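# Lay up the sample tray for a cupping round

## Task

Clear the rubber mat first: hang the little steel pail by its bail on the sprung hook, pull it down gently to make sure it is held, and only then let go. Next draw the wooden sample tray forward, flat on the counter, from under the lip of the steel riser until it is clear, lift it out and set it down squarely in the middle of the mat. Then stand every sample jar gently upright inside the tray, leave the pail hanging, and do not disturb the jug, the bowl and the glass.

Things in the scene. Friction and masses are not known exactly. Their poses are not given: they have to be found in the camera images.
- pail: open steel pail, 64 mm across, 55 mm high, 0.15 kg; origin centre of underside. Rigid bail of 8 mm bar in its y-z plane: legs at y = +-31 mm, crossbar along y, axis 122 mm above the underside (middle 26 mm level, ends slope down); 63 mm free between rim and crossbar. On the crossbar a black grip tab, 10 mm thick (x), 30 mm wide (y), from 125 to 161 mm up. Starts upright on the mat
- pail_tab (a point): point in the middle of the pail's grip tab, 146 mm above the pail's underside
- hook: fixed hook stand, base 100 x 100 x 14 mm, 12 mm post 237 mm high; origin on the counter at the post's axis. An 8 mm round arm, axis 190 mm up, runs level from the post 100 mm to its own -x and ends in an up-sloping tip (108 mm from the post, top 212 mm up). Pass the arm, tip first, through the pail's bail (pail's y across the arm), then lower the crossbar onto it
- hook_seat (a point): top of the hook's arm 55 mm from the post's axis (about 194 mm above the counter unloaded), where the pail's crossbar should rest; it dips with the arm
- hook_arm (a joint): how far the sprung hook arm is pulled down, in m: 0 unloaded, about 2 mm for each newton, stop at 30 mm. The hanging pail alone pulls it down about 3 mm; a gentle confirming tug brings it to 11 to 25 mm in all.
- riser: fixed low steel shelf, open in front. Origin on the counter, mid-width, 100 mm in front of its front lip; its -x points out of the front, roughly to the robot. Plate from x = 100 mm (lip) to 230 mm, 192 mm wide, underside 32 mm and top 37 mm up, a flat scale on it (top 49 mm). Bay between the side walls 176 mm wide
- tray: wooden tray 190 (x) by 160 mm (y), 0.4 kg, floor 6 mm thick, rim 6 mm thick and 24 mm high; origin centre of underside. Mid-tray an upright grip board 10 mm thick (x), 56 mm wide (y), top 88 mm up. Starts in the riser's bay, its +x end 55 mm under the lip: slide it 60 mm or more to the riser's -x before lifting. Four jars fit, at x = +-56, y = +-43 mm
- mat: fixed grey rubber mat, 210 mm (x) by 180 mm (y), 2 mm thick, origin at the centre of its underside on the counter. The tray goes on it centred with its long side along the mat's long side (either way round).
- jar1: glass sample jar of roasted coffee with a flat aluminium lid, a plain squat upright cylinder 50 mm in diameter and 50 mm high with a heavy foot, about 0.12 kg; origin at the centre of its underside, z up along its axis. Three or four such jars are present; the absent ones read None.
- jar2: glass sample jar of roasted coffee with a flat aluminium lid, a plain squat upright cylinder 50 mm in diameter and 50 mm high with a heavy foot, about 0.12 kg; origin at the centre of its underside, z up along its axis. Three or four such jars are present; the absent ones read None.
- jar3: glass sample jar of roasted coffee with a flat aluminium lid, a plain squat upright cylinder 50 mm in diameter and 50 mm high with a heavy foot, about 0.12 kg; origin at the centre of its underside, z up along its axis. Three or four such jars are present; the absent ones read None.
- jar4: glass sample jar of roasted coffee with a flat aluminium lid, a plain squat upright cylinder 50 mm in diameter and 50 mm high with a heavy foot, about 0.12 kg; origin at the centre of its underside, z up along its axis. Three or four such jars are present; the absent ones read None.
- jug: bystander: steel mug-shaped jug 84 mm across, 100 mm high, beside the work; leave alone
- bowl: bystander: steel bowl 110 mm across, 50 mm high, behind the mat; leave alone
- glass: bystander: empty cupping glass 76 mm across, 75 mm high, beside the work; leave alone

How it is judged:
By the outcome, as a careful person would: the job done as asked, in the order asked, and still so for the second after the job is handed in, with the robot touching nothing.
Of jar1, jar2, jar3, jar4 only 3 to 4 are there at a start; the rules pass over those that are not, and their reading is None.
At some moment in a run one of jar1, jar2, jar3, jar4 may be knocked a few centimetres aside while the robot is not near it.
It also fails if it takes over 210 s, if anything falls off the work surface, if the arm or the gripper's body presses on something with over 40 N, if the wrist force passes 120 N, or if a joint passes its speed limit or range.

## Robot

A 6-joint arm with a two-finger parallel gripper is mounted at the origin on the work surface. World frame = base frame: x ahead of the robot, y to its left, z up, the work surface at z = 0. Lengths are in m, angles in degrees, forces in N, time in s.
With the tool pointing down it reaches from about 0.35 to 0.775 m from the base axis. Payload 7.3 kg.
Tool frame: the origin (TCP) lies at the very end of the fingers, on their centre line; the grasp point (between the pads) lies 19 mm behind it; z points along the fingers, y is the line along which they close (so a half turn about z gives the same grasp; the last joint's range is limited). The gripper opens to 92 mm and grips with 3 to 60 N. Pads are 19 mm wide; open, the fingers measure 130 mm over their backs; the gripper's body (75 mm by 190 mm) begins 47 mm behind the grasp point.
Start: joints at [-72.25, 19.595, 87.324, -0, 73.075, -8.365], TCP at [0.231, -0.471, 0.206] pointing down, gripper open.
Joint ranges: [-145.02, 145.02], [-44.19, 115.74], [2.07, 154.8], [-57.11, 237.11], [16.16, 152.29], [-177.93, 177.93]. Speed limits (degrees/s): [147.25, 147.25, 180, 180, 180, 180].

## Interface

Orientations are given as [roll, pitch, yaw] about the fixed x, y, z axes, in that order (R = Rz(yaw) Ry(pitch) Rx(roll)).
In Python, from plant import robot gives the robot as it stands. The module is installed in compiled form; this text tells all that it offers.
- The arm moves only by the tool step_arm, never from a script. Its argument "deltas" is one flat list of numbers, 4 for each row, row after row: the shift along the world's x, y, z in cm, then the turn about the world's z in degrees. A call has 1 to 20 rows; each row shifts and turns the commanded pose from where the row before left it; what a row does not reach is not made up. A row lasts 1/12 s, in which the tool goes at most 41.7 mm and 7.16 degrees, less where a joint would pass 70% of its speed; a pose out of reach is approached as far as the arm can. A call is refused whole if a number of a shift passes 4.17 or a number of a turn 7.16, either way. A call with a gripper value outside its range is refused whole. "gripper" is the gripper command: -1 is shut, 1 is fully open, values between are in proportion, set as the call begins (left out, the last holds). The fingers move at their own pace and stop on an object; the grip force is fixed at half the most. Time passes only in rows, so rows that do not move let the fingers close. It gives the time, the measured TCP pose, the force, the opening and the grip force at its end, in the units of the state.
- robot.read_state(): the state, without advancing time (a new reading comes with each control period).
- robot.snapshot(name): name is "side" or "top" or "wrist"; returns a dict with "frame" (420x560x3 uint8, red, green, blue), "fx", "fy", "cx", "cy" (pixels), "xyz" and "orientation" of the camera in the world; the wrist camera has in their place "mount" (4x4, takes a point from camera to tool coordinates, whose origin is the TCP and whose axes are the flange's). Camera axes: x right, y down, z forward; pixel columns grow to the right and rows downward; lengths in m; the calibration is good to about 2 mm. A picture is of the moment at which its call begins: read the wrist's pose just before it. There is no depth.
- robot.hand_in(): hands the job in; it is judged then, once.
The state is a dict: "time": time; "joints": joint angles; "qd": joint speeds; "tau": joint torques, N m; "tool_pos": TCP position; "eef_rot": TCP orientation; "ft_force": force on the tool from outside, world axes, zero at the start; "torque": the same for the moment, N m; "width": finger opening in m; "finger_force": force on a finger pad.
Only numpy, scipy, OpenCV 4.12 (cv2) and the standard library are available. Lean on these libraries where they do the work, as an engineer would, in place of code of your own. Each camera call takes 0.05 s, during which the arm holds its last target. There are 200 camera calls.

## Working session

There is one attempt and no reset: what is moved stays moved. The work goes in short steps, Python scripts to look and compute and a tool call to move; the robot and the scene stay as the last step left them, time stands still between calls to the robot, and variables do not carry over. Pictures are saved under pics/ and viewed, at most 14 in all, crops included, and the job is handed in when it is done.

Besides the shell and the picture viewer there is one more tool, called in YAML: its name, and indented under it one key for each argument. step_arm: Moves the arm, as the interface text tells. Its arguments: {"type":"object","properties":{"deltas":{"type":"array"},"gripper":{"type":"number"}},"required":["deltas"]}

```bash
mkdir -p pics
cat > h.py <<'E'
import numpy as np, cv2
from scipy.spatial.transform import Rotation as R
from plant import robot
def snap(n,f=None):
    st=robot.read_state(); s=robot.snapshot(n)
    if f: cv2.imwrite('pics/'+f,cv2.cvtColor(s['frame'],cv2.COLOR_RGB2BGR))
    K=(s['fx'],s['fy'],s['cx'],s['cy'])
    if n=='wrist':
        T=np.eye(4);T[:3,:3]=R.from_euler('xyz',st['eef_rot'],degrees=True).as_matrix();T[:3,3]=st['tool_pos'];T=T@np.array(s['mount'])
        Rc,t=T[:3,:3],T[:3,3]
    else:
        o=np.array(s['orientation']); Rc=o if o.shape==(3,3) else R.from_euler('xyz',o,degrees=True).as_matrix(); t=np.array(s['xyz'])
    return s['frame'],K,Rc,t
def ray(c,u,v):
    f,K,Rc,t=c; d=Rc@np.array([(u-K[2])/K[0],(v-K[3])/K[1],1]); return t,d/np.linalg.norm(d)
def onz(c,u,v,z):
    t,d=ray(c,u,v); return t+d*(z-t[2])/d[2]
def tri(c1,p1,c2,p2):
    a,d=ray(c1,*p1);b,e=ray(c2,*p2)
    s=np.linalg.lstsq(np.stack([d,-e],1),b-a,rcond=None)[0]
    p,q=a+s[0]*d,b+s[1]*e; return (p+q)/2,np.linalg.norm(p-q)
def proj(c,P):
    f,K,Rc,t=c; q=Rc.T@(np.array(P)-t); return K[0]*q[0]/q[2]+K[2],K[1]*q[1]/q[2]+K[3]
E
python3 - <<'E'
from h import *
for n in('top','side'):
    c=snap(n,n+'0.png'); print(n,c[1],c[3],c[2].round(3).tolist())
    im=cv2.imread('pics/%s0.png'%n); cv2.imwrite('pics/%s0b.png'%n,cv2.resize(im,(800,600),interpolation=cv2.INTER_CUBIC))
print(robot.read_state())
E
```

```text
top (509.67309100224304, 509.67309100224304, 278.85326324533844, 207.7104776168558) [0.44197549 0.01769555 1.87538315] [[-0.03, -0.996, 0.087], [-1.0, 0.029, -0.007], [0.004, -0.087, -0.996]]
side (468.7905758992923, 468.7905758992923, 278.9758185298359, 201.62709829284728) [-0.05458763  0.96849008  0.96817951] [[-0.82, -0.334, 0.464], [-0.572, 0.466, -0.675], [0.01, -0.819, -0.573]]
{'time': 0.1, 'joints': array([-7.22495348e+01,  1.96338781e+01,  8.73707137e+01, -1.04328649e-03,
        7.30757301e+01, -8.36528418e+00]), 'qd': array([ 0.00170458, -0.11610063, -0.17819164, -0.00693502, -0.04664881,
        0.03051982]), 'tau': array([ 1.96685636e-03, -4.32002735e+01, -2.44694835e+01,  7.18951668e-02,
        5.25789033e-02, -4.94292897e-05]), 'tool_pos': array([ 0.23099143, -0.47101924,  0.20560786]), 'eef_rot': array([-1.79920387e+02, -1.06984621e-02,  2.61160464e+01]), 'ft_force': array([-0.25469547, -0.06978791, -0.35866398]), 'torque': array([-0.02418532, -0.07483276, -0.01456789]), 'finger_force': 0.0, 'width': 0.09207040156364622}
```

View pics/top0b.png

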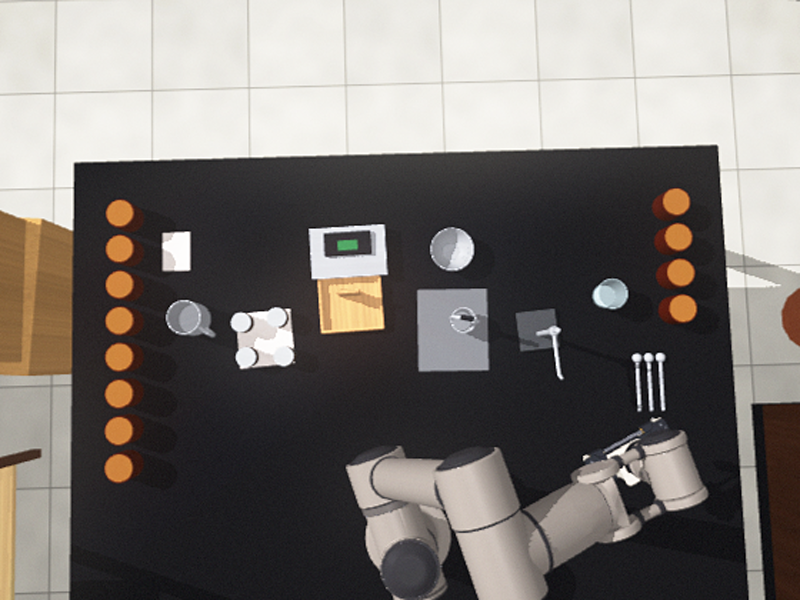

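View pics/side0b.png

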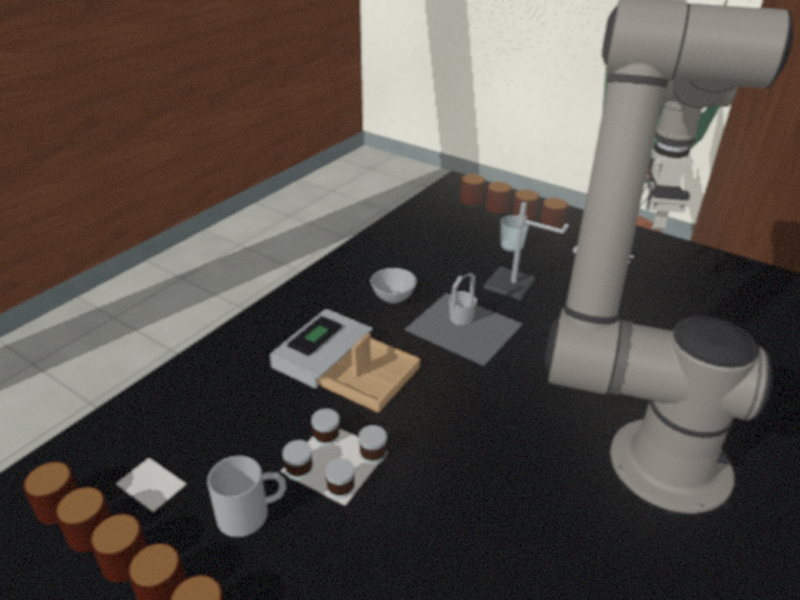

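The top view shows the mat at (453,330), the pail tab at (463,318), the hook post at (553,330) with its tip at (561,377). The riser is at (348,250), the tray at (350,305), and four jars at (242,322), (277,317), (247,356) and (284,356), in 800-px coordinates.

Run:
```python
from h import *
c=snap('top'); s=snap('side')
f=c[0]; hsv=cv2.cvtColor(f,cv2.COLOR_RGB2HSV)
S=0.7
def rect(mask,seed,z,name):
    mask=mask.astype(np.uint8)*255
    n,l,st,ce=cv2.connectedComponentsWithStats(mask)
    k=l[int(seed[1]*S),int(seed[0]*S)]; 
    if k==0: print(name,'seed bad',hsv[int(seed[1]*S),int(seed[0]*S)]);return
    cn=max(cv2.findContours((l==k).astype(np.uint8),cv2.RETR_EXTERNAL,cv2.CHAIN_APPROX_NONE)[0],key=len)[:,0]
    P=np.array([onz(c,u,v,z)[:2] for u,v in cn],np.float32)
    print(name,st[k][4],'rect',[np.round(x,4) for x in cv2.minAreaRect(P)])
Hh,Ss,V=[hsv[...,i].astype(int) for i in range(3)]
rect((V>70)&(V<150)&(Ss<60),(430,350),0.002,'mat')
rect((Ss>70)&(V>110)&(Hh<30),(370,320),0.024,'tray')
rect((V>150)&(Ss<50),(318,250),0.037,'riser')
rect((V>40)&(V<100)&(Ss<60),(528,322),0.014,'hookbase')
g=cv2.cvtColor(f,cv2.COLOR_RGB2GRAY)
for n,(u,v) in dict(a=(242,322),b=(277,317),c=(247,356),d=(284,356)).items():
    u*=S;v*=S;x0,y0=int(u)-16,int(v)-16
    ci=cv2.HoughCircles(cv2.resize(g[y0:y0+32,x0:x0+32],None,fx=8,fy=8,interpolation=cv2.INTER_CUBIC),cv2.HOUGH_GRADIENT,1,400,param1=80,param2=10,minRadius=40,maxRadius=75)
    if ci is not None:
        a,b,r=ci[0][0]; p=(x0+(a+.5)/8-.5,y0+(b+.5)/8-.5); print('jar',n,p,r/8,onz(c,*p,.05).round(4),'rough',onz(c,u,v,.05).round(4))
for n,(u,v),z in [('tab',(463,318),.155),('posttop',(553,330),.237),('tip',(561,377),.212),('bowl',(452,249),.05),('glass',(610,294),.075),('jug',(188,317),.1)]:
    print(n,onz(c,u*S,v*S,z).round(4))
m=cv2.resize(f[205:285,280:410],None,fx=6,fy=6,interpolation=cv2.INTER_CUBIC);cv2.imwrite('pics/t1.png',m[...,::-1])
```

```text
mat seed bad [110   9 162]
tray 1710 rect [array([0.5884, 0.128 ]), array([0.1395, 0.1636]), np.float64(2.6474)]
riser 1333 rect [array([0.7223, 0.1304]), array([0.1308, 0.1934]), np.float64(2.1694)]
hookbase 464 rect [array([ 0.5071, -0.3473]), array([0.108 , 0.1042]), np.float64(4.6344)]
jar a (np.float32(168.25), np.float32(225.125)) 7.0125 [0.5499 0.4025 0.05  ] rough [0.5488 0.3984 0.05  ]
jar b (np.float32(194.125), np.float32(221.875)) 7.475 [0.5588 0.3098 0.05  ] rough [0.5588 0.3106 0.05  ]
jar c (np.float32(172.625), np.float32(249.875)) 7.9875 [0.4611 0.3879 0.05  ] rough [0.4635 0.3869 0.05  ]
jar d (np.float32(197.0), np.float32(248.0)) 8.1375 [0.4652 0.301  0.05  ] rough [0.4608 0.2946 0.05  ]
tab [ 0.5368 -0.1459  0.155 ]
posttop [ 0.4992 -0.3397  0.237 ]
tip [ 0.3928 -0.3583  0.212 ]
bowl [ 0.7182 -0.1346  0.05  ]
glass [ 0.5901 -0.5212  0.075 ]
jug [0.562  0.5194 0.1   ]
```

View pics/t1.png

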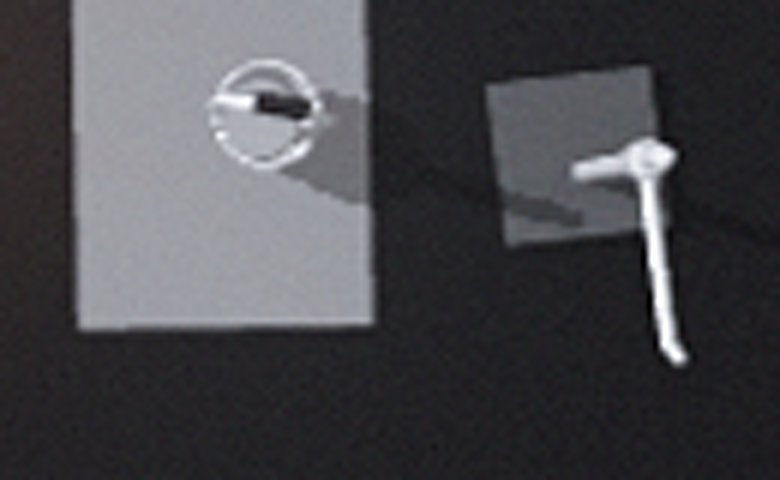

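The crop shows the tab and bail nearly along world y. The hook arm runs toward the robot, turned a few degrees. I'll refine these values.

Run:
```python
from h import *
c=snap('top'); f=c[0]
q=lambda x,y,z:onz(c,280+x/6-.4,205+y/6-.4,z).round(4)
for n,a in dict(rim=(265,115,.055),tabL=(256,103,.161),tabR=(312,107,.161),bailL=(210,103,.10),bailR=(325,118,.10),post=(655,157,.237),armA=(648,185,.194),armB=(668,345,.194),base1=(487,85,.014),base2=(650,67,.014),base3=(507,245,.014)).items(): print(n,q(*a))
hsv=cv2.cvtColor(f,cv2.COLOR_RGB2HSV);V=hsv[...,2]
m=((V>130)&(hsv[...,1]<50)).astype(np.uint8)
n,l,st,ce=cv2.connectedComponentsWithStats(m);k=l[245,301]
cn=max(cv2.findContours((l==k).astype(np.uint8),0,cv2.CHAIN_APPROX_NONE)[0],key=len)[:,0]
print(cv2.minAreaRect(np.array([onz(c,u,v,.002)[:2] for u,v in cn],np.float32)))
```

```text
rim [ 0.5381 -0.154   0.055 ]
tabL [ 0.5394 -0.1392  0.161 ]
tabR [ 0.5362 -0.1706  0.161 ]
bailL [ 0.5437 -0.1181  0.1   ]
bailR [ 0.533  -0.1846  0.1   ]
post [ 0.4998 -0.3451  0.237 ]
armA [ 0.4861 -0.3501  0.194 ]
armB [ 0.3983 -0.3568  0.194 ]
base1 [ 0.5546 -0.2941  0.014 ]
base2 [ 0.5627 -0.3941  0.014 ]
base3 [ 0.457 -0.302  0.014]
((0.517642617225647, -0.13105511665344238), (0.17853470146656036, 0.2068900763988495), 89.68600463867188)
```

step_arm:
  deltas: [0,0,4,0,0,0,4,0,0,0,4,6,0,0,4,6,3,4,0,7,3,4,0,7,3,4,0,7,3,4,0,7,3,4,0,7,3,4,0,7,2,2,0,5]
  gripper: 0

```text
time: 1.17
tool_pos: [0.4022, -0.2482, 0.3666]
eef_rot: [180.0, -0.0, 85.6]
ft_force: [0.3, 0.1, 0.5]
width: 0.0459
finger_force: 0.0
```

step_arm:
  deltas: [2.7,1.9,0,-3,2.7,1.9,0,0,2.7,1.9,0,0,2.7,1.9,0,0,2.7,1.9,0,0,0,0,0,0,0,0,0,0]

```text
time: 1.75
tool_pos: [0.5369, -0.1553, 0.3653]
eef_rot: [-179.9, -0.0, 82.3]
ft_force: [-0.5, -0.8, -0.4]
width: 0.0461
finger_force: 0.0
```

Run:
```python
from h import *
w=snap('wrist','w1.png'); print(w[1],w[3],w[2].round(3).tolist()); s=robot.read_state(); print(s['tool_pos'],s['eef_rot'])
im=cv2.imread('pics/w1.png'); 
print(proj(w,(.538,-.154,.155)))
```

```text
(323.1275347210674, 323.1275347210674, 278.32118219326696, 207.89905612090632) [ 0.54698301 -0.08526929  0.54176944] [[0.991, -0.13, -0.036], [-0.135, -0.957, -0.258], [-0.001, 0.261, -0.965]]
[ 0.53611027 -0.15614495  0.36567521] [-1.79931204e+02  4.38696015e-03  8.21838331e+01]
(np.float64(279.03215732514644), np.float64(179.9425096974571))
```

View pics/w1.png

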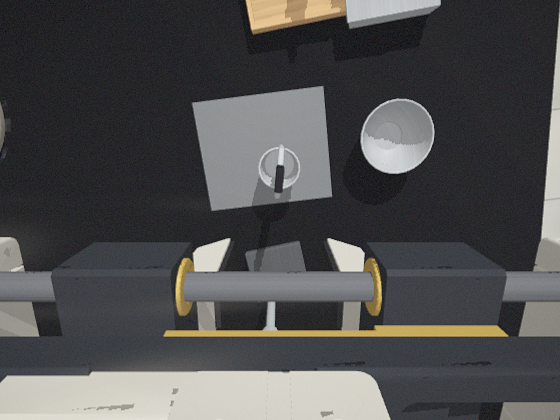

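The tab sits at about (279.5,179) against a prediction of (279,180), and the bail is nearly aligned with image vertical. I'll go down and grip.

step_arm:
  deltas: [0.15,0.1,-4,-1,0,0,-4,0,0,0,-4,0,0,0,-4,0,0,0,-4,0,0,0,-2,0,0,0,-1.5,0,0,0,0,0,0,0,0,0]

```text
time: 2.55
tool_pos: [0.5368, -0.1563, 0.1315]
eef_rot: [-180.0, -0.0, 81.0]
ft_force: [0.0, 0.5, 1.5]
width: 0.046
finger_force: 0.0
```

step_arm:
  deltas: [0,0,0,0,0,0,0,0,0,0,0,0,0,0,0,0,0,0,0,0,0,0,0,0]
  gripper: -1

```text
time: 3.05
tool_pos: [0.5377, -0.1554, 0.1316]
eef_rot: [180.0, 0.0, 81.1]
ft_force: [-1.1, 0.1, 2.1]
width: 0.0101
finger_force: 6.6
```

step_arm:
  deltas: [0,0,1,0,0,0,2,0,0,0,3,0,0,0,4,0,0,0,2,0,0,0,0,0,0,0,0,0]

```text
time: 3.63
tool_pos: [0.5379, -0.1555, 0.2526]
eef_rot: [179.9, 0.0, 81.1]
ft_force: [0.6, 0.8, -2.8]
width: 0.0097
finger_force: 30.0
```

Run:
```python
from h import *
s=robot.read_state(); print(s['tool_pos'],s['eef_rot'])
for n in('top','side'):
    c=snap(n); f=c[0]
    if n=='top': a=f[190:300,270:420]; 
    else: a=f[110:260,280:430]
    cv2.imwrite('pics/p_%s.png'%n,cv2.resize(a,None,fx=4,fy=4,interpolation=cv2.INTER_CUBIC)[...,::-1])
a=cv2.imread('pics/p_top.png');b=cv2.imread('pics/p_side.png')
h=np.zeros((600,800,3),np.uint8);a2=cv2.resize(a,(400,293));b2=cv2.resize(b,(400,400));h[:293,:400]=a2;h[:400,400:]=b2
cv2.imwrite('pics/p2.png',h[:400])
```

```text
[ 0.53794912 -0.15550131  0.25256534] [1.79852898e+02 4.03966086e-02 8.11223141e+01]
```

View pics/p2.png

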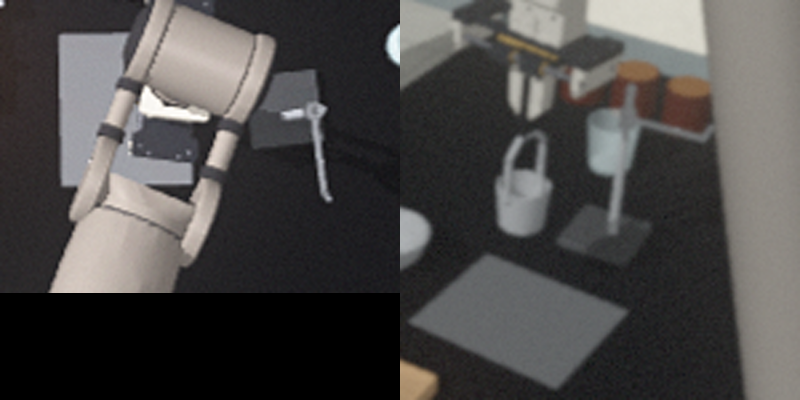

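The pail is held upright in the fingers, clear of the mat. I'm going around to the front of the hook tip.

step_arm:
  deltas: [-1.5,0,0,0,-3,0,0,2.5,-3,0,0,3,-3,0,0,3,-3,0,0,3,-3,0,0,2,-1.8,-1,0,0,0,-3,0,0,0,-3,0,0,0,-3,-0.2,0,0,-3,-0.3,0,0,-3,-0.5,0,0,-2.5,0,0,0,-1.8,0,0,0,0,0,0,0,0,0,0]

```text
time: 5.07
tool_pos: [0.3538, -0.3582, 0.2393]
eef_rot: [-179.9, -0.2, 94.5]
ft_force: [-0.4, 1.3, -2.2]
width: 0.0098
finger_force: 30.0
```

Run:
```python
from h import *
s=robot.read_state(); print(s['tool_pos'],s['eef_rot'],s['ft_force'])
w=snap('wrist','w2.png'); sd=snap('side'); t=snap('top')
p=s['tool_pos']; tp=(.5-.108*.997,-.347-.0087,.208)
print('tip w',proj(w,tp),'tip s',proj(sd,tp),'top',proj(t,tp),'bail s',proj(sd,p-[0,0,.0096]))
a=cv2.resize(sd[0][100:250,320:460],None,fx=4,fy=4,interpolation=cv2.INTER_CUBIC)[...,::-1]
cv2.imwrite('pics/s2.png',a)
a=cv2.resize(w[0][180:420,140:420],None,fx=2,fy=2,interpolation=cv2.INTER_CUBIC)[...,::-1]
m=np.zeros((600,800,3),np.uint8);m[:400,:400]=cv2.resize(cv2.imread('pics/s2.png')[:560],(400,400)) ;m[:300,400:]=cv2.resize(cv2.imread('pics/w2.png'),(400,300))
cv2.imwrite('pics/m2.png',m[:400])
```

```text
[ 0.35383476 -0.3582443   0.23926536] [-179.88305161   -0.21507816   94.53090873] [-0.36817788  1.33717314 -2.19096494]
tip w (np.float64(334.56246625619036), np.float64(229.50960903146702)) tip s (np.float64(395.8039860449558), np.float64(157.89016441360812)) top (np.float64(391.6445634543995), np.float64(264.05387510258294)) bail s (np.float64(408.34261168154325), np.float64(155.17871495277163))
```

View pics/m2.png

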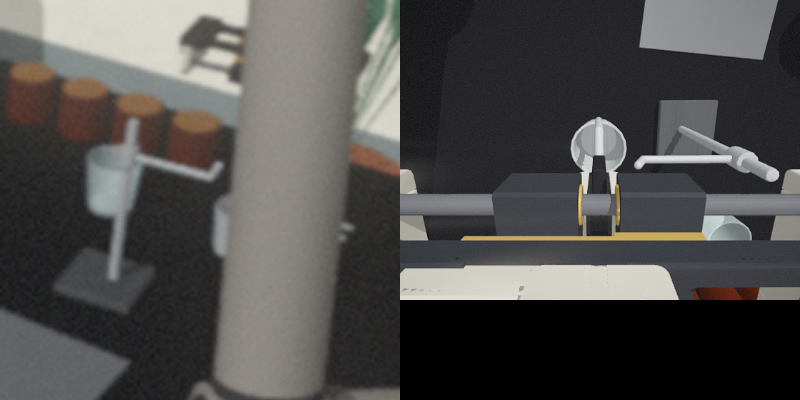

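Wrist view: the tip is at (336,228), predicted (334.6,229.5). The arm passes (406,222) and the post top is near (517,224). The pail hangs left of the tip.

Run:
```python
from h import *
w=snap('wrist');f=cv2.cvtColor(w[0],cv2.COLOR_RGB2GRAY).astype(float)
for u in (360,390,420,440):
    col=f[205:240,u]; m=np.where(col>(col.max()+np.median(col[:5]))/2)[0]+205
    print(u,m.min(),m.max(),onz(w,u,(m.min()+m.max())/2,.19).round(4))
r=f[215:240,320:350]; print('tip',onz(w,337,228,.205).round(4))
# bail top crossbar at z
s=robot.read_state();p=s['tool_pos'];print(p, proj(w,p-[0,0,.0096]))
```

```text
360 219 227 [ 0.4151 -0.3544  0.19  ]
390 218 227 [ 0.437  -0.3523  0.19  ]
420 218 227 [ 0.4591 -0.3505  0.19  ]
440 218 226 [ 0.4737 -0.3489  0.19  ]
tip [ 0.3954 -0.3548  0.205 ]
[ 0.35461162 -0.3573338   0.24092289] (np.float64(277.8202943935743), np.float64(240.469377432856))
```

step_arm:
  deltas: [1,0.05,0,0,2,0.1,0,0,2,0.15,0,0.5,2,0.15,0,0,1.5,0.1,0,0,0.7,0.05,0,0,0,0,0,0,0,0,-1,0,0,0,-1,0,0,0,-0.8,0,0,0,-0.4,0,0,0,0,0,0,0,0,0]

```text
time: 6.35
tool_pos: [0.4462, -0.3525, 0.209]
eef_rot: [-180.0, -0.0, 95.1]
ft_force: [0.0, 1.0, -0.9]
width: 0.0094
finger_force: 30.0
```

step_arm:
  deltas: [0,0,-0.3,0,0,0,-0.3,0,0,0,-0.3,0,0,0,-0.3,0,0,0,0,0,0,0,0,0]

```text
time: 6.85
tool_pos: [0.4468, -0.3527, 0.1976]
eef_rot: [180.0, 0.1, 95.1]
ft_force: [-0.8, -1.8, 2.1]
width: 0.0094
finger_force: 30.0
```

step_arm:
  deltas: [0,0,-0.3,0,0,0,-0.3,0,0,0,-0.3,0,0,0,0,0,0,0,0,0,0,0,0,0]

```text
time: 7.35
tool_pos: [0.4469, -0.3528, 0.1888]
eef_rot: [179.9, 0.1, 95.1]
ft_force: [-0.5, -0.5, 6.1]
width: 0.0098
finger_force: 30.0
```

step_arm:
  deltas: [0,0,0.3,0,0,0,0.4,0,0,0,0.4,0,0,0,0.2,0,0,0,0,0,0,0,0,0]

```text
time: 7.85
tool_pos: [0.4465, -0.3522, 0.2008]
eef_rot: [-180.0, -0.0, 95.1]
ft_force: [0.9, -1.6, 1.3]
width: 0.0095
finger_force: 30.0
```

step_arm:
  deltas: [0,0,0,0,0,0,0,0,0,0,0,0,0,0,0,0,0,0,0,0]
  gripper: -0.35

```text
time: 8.27
tool_pos: [0.4465, -0.3522, 0.201]
eef_rot: [-180.0, -0.0, 95.1]
ft_force: [-0.5, 0.2, -0.3]
width: 0.0294
finger_force: 0.0
```

step_arm:
  deltas: [0,0,1,0,0,0,2,0,0,0,3,0,0,0,4,0,0,0,4,0,0,0,0,0,0,0,0,0]

```text
time: 8.85
tool_pos: [0.4473, -0.353, 0.3447]
eef_rot: [179.8, 0.3, 95.1]
ft_force: [0.4, 0.4, -0.4]
width: 0.03
finger_force: 0.0
```

Run:
```python
from h import *
s=robot.read_state(); print(s['tool_pos'],s['eef_rot'],s['ft_force'])
w=snap('wrist','w3.png'); sd=snap('side','s3.png')
m=np.zeros((400,800,3),np.uint8);m[:400,:400]=cv2.resize(cv2.imread('pics/s3.png')[120:260,320:460],(400,400),interpolation=2) ;m[:300,400:]=cv2.resize(cv2.imread('pics/w3.png'),(400,300))
cv2.imwrite('pics/m3.png',m)
```

```text
[ 0.44726539 -0.35301889  0.34467428] [179.75727196   0.29416338  95.11808361] [ 0.40409029  0.44698197 -0.35017432]
```

View pics/m3.png

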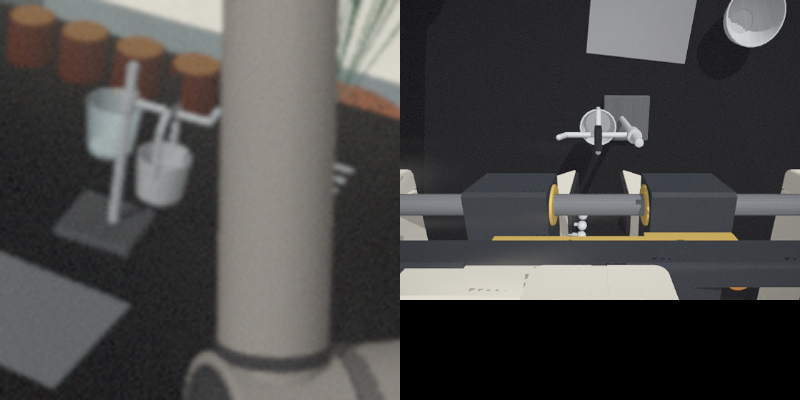

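The pail hangs with its crossbar on the arm mid-way between post and tip; the side view agrees. Next is the tray.

step_arm:
  deltas: [1,3.9,0,-1,1,3.9,0,-1,1,3.9,0,-0.8,1,3.9,0,0,1,3.9,0,0,1,3.9,0,0,1,3.9,0,0,1,3.9,0,0,1,3.9,0,0,1,3.9,0,0,1,3.9,0,0,1,3.9,0,0,1,1.1,0,0,3,0,0,0,0,0,0,0,0,0,0,0]

```text
time: 10.28
tool_pos: [0.6067, 0.1268, 0.338]
eef_rot: [-179.7, 0.0, 92.3]
ft_force: [-0.8, -0.3, 0.9]
width: 0.0297
finger_force: 0.0
```

Run:
```python
from h import *
s=robot.read_state(); print(s['tool_pos'],s['eef_rot'])
w=snap('wrist','w4.png')
for z in(.0,.088): print(proj(w,(.6153,.127,z)))
im=cv2.imread('pics/w4.png')[60:270,150:450]; cv2.imwrite('pics/w4b.png',cv2.resize(im,(800,560),interpolation=2))
```

```text
[0.60669576 0.12675819 0.33796958] [-1.79685079e+02  2.07682588e-02  9.23385713e+01]
(np.float64(284.54583105258376), np.float64(166.5224225488686))
(np.float64(285.4257801782657), np.float64(175.6245897962625))
```

View pics/w4b.png

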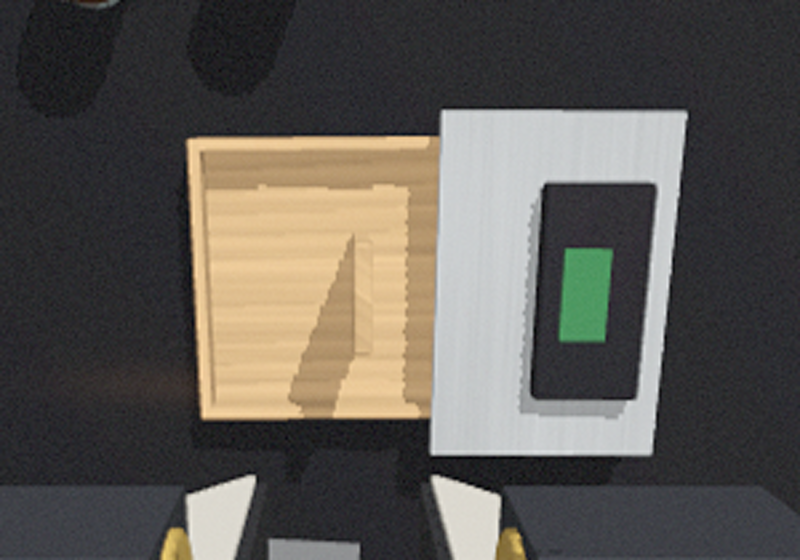

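The board top centre is at full-res (286.3,170.2) and aligned with the image vertical. I'll compute positions.

Run:
```python
from h import *
w=snap('wrist'); F=lambda x,y,z:onz(w,150+x/2.667-.3,60+y/2.667-.3,z).round(4)
print('board',F(363,236,.088),F(364,353,.088))
print('rim corners',F(188,138,.024),F(202,419,.024),'lip',F(441,110,.037),F(431,455,.037))
```

```text
board [0.614  0.1627 0.088 ] [0.6172 0.1042 0.088 ]
rim corners [0.5173 0.2065 0.024 ] [0.5245 0.0462 0.024 ] lip [0.6532 0.2257 0.037 ] [0.6607 0.0336 0.037 ]
```

step_arm:
  deltas: [0.9,0.4,-3,0.2,0,0,-4,0,0,0,-4,0,0,0,-4,0,0,0,-4,0,0,0,-4,0,0,0,-3,0,0,0,-1.8,0,0,0,-0.8,0,0,0,0,0,0,0,0,0]

```text
time: 11.3
tool_pos: [0.616, 0.1304, 0.0566]
eef_rot: [179.9, -0.0, 92.5]
ft_force: [0.2, 0.9, 0.5]
width: 0.03
finger_force: 0.0
```

step_arm:
  deltas: [0,0,0,0,0,0,0,0,0,0,0,0,0,0,0,0,0,0,0,0,0,0,0,0]
  gripper: -1

```text
time: 11.8
tool_pos: [0.6159, 0.1307, 0.0564]
eef_rot: [179.9, 0.0, 92.5]
ft_force: [-2.4, 0.0, 6.1]
width: 0.0097
finger_force: 30.0
```

step_arm:
  deltas: [-0.3,0,0,0,-0.6,-0.02,0,0,-1,-0.04,0,0,-1,-0.04,0,0,-1,-0.05,0,0,-1,-0.05,0,0,-1,-0.04,0,0,-1,-0.05,0,0,-0.8,-0.03,0,0,-0.5,-0.02,0,0,0,0,0,0,0,0,0,0]

```text
time: 12.8
tool_pos: [0.5336, 0.1273, 0.0564]
eef_rot: [179.9, -0.0, 92.5]
ft_force: [-0.2, 0.6, 10.4]
width: 0.0094
finger_force: 30.0
```

The tray is out, about 27 mm clear of the lip. I'm lifting it and cross-checking the mat's centre from the first wrist picture.

step_arm:
  deltas: [0,0,0.5,0,0,0,1,0,0,0,1.5,0,0,0,2,0,0,0,1,0,0,-1.5,0,0,-0.2,-3,0,-0.4,-0.2,-3,0,-0.5,-0.2,-3,0,-0.5,-0.2,-3,0,-0.5,-0.2,-3,0,-0.5,-0.2,-3,0,-0.5,-0.2,-3,0,0,-0.2,-2,0,0,0,-1,0,0,0,0,0,0,0,0,0,0]

```text
time: 14.22
tool_pos: [0.5173, -0.1272, 0.115]
eef_rot: [-180.0, -0.1, 89.6]
ft_force: [-0.1, 1.2, -2.6]
width: 0.0096
finger_force: 30.0
```

Run:
```python
from h import *
Rc=R.from_euler('xyz',[0,0,0]).as_matrix()
Rc=np.array([[0.991,-0.13,-0.036],[-0.135,-0.957,-0.258],[-0.001,0.261,-0.965]]);Rc,_=np.linalg.qr(Rc);Rc=Rc*np.sign(np.diag(Rc.T@np.array([[0.991,-0.13,-0.036],[-0.135,-0.957,-0.258],[-0.001,0.261,-0.965]])))
c=(0,(323.1275,323.1275,278.321,207.899),Rc,np.array([0.54698301,-0.08526929,0.54176944]))
im=cv2.imread('pics/w1.png');g=cv2.cvtColor(im,cv2.COLOR_BGR2GRAY)
m=((g>85)).astype(np.uint8);m[:70]=0
n,l,st,ce=cv2.connectedComponentsWithStats(m);k=l[130,220]
cn=max(cv2.findContours((l==k).astype(np.uint8),0,cv2.CHAIN_APPROX_NONE)[0],key=len)[:,0]
print(cv2.minAreaRect(np.array([onz(c,u,v,.002)[:2] for u,v in cn],np.float32)))
s=robot.read_state();print(s['tool_pos'],s['eef_rot'],s['ft_force'])
```

```text
((0.5169517993927002, -0.1301005780696869), (0.18082314729690552, 0.20992153882980347), 89.08247375488281)
[ 0.51727495 -0.12722726  0.11496099] [-1.79952989e+02 -5.80731027e-02  8.95609778e+01] [-0.13316559  1.17328118 -2.64784461]
```

step_arm:
  deltas: [0,-0.4,-1,0,0,0,-1.5,0,0,0,-1.5,0,0,0,-0.7,0,0,0,-0.5,0,0,0,-0.2,0,0,0,-0.2,0,0,0,0,0,0,0,0,0]

```text
time: 14.97
tool_pos: [0.518, -0.1319, 0.0597]
eef_rot: [179.9, 0.0, 89.6]
ft_force: [-0.5, 0.0, -3.7]
width: 0.0092
finger_force: 30.0
```

step_arm:
  deltas: [0,0,-0.1,0,0,0,-0.1,0,0,0,0,0,0,0,0,0]

```text
time: 15.3
tool_pos: [0.5181, -0.132, 0.0584]
eef_rot: [179.9, 0.0, 89.6]
ft_force: [-2.0, 1.2, 6.6]
width: 0.0095
finger_force: 30.0
```

step_arm:
  deltas: [0,0,0,0,0,0,0,0,0,0,0,0,0,0,0,0]
  gripper: -0.35

```text
time: 15.63
tool_pos: [0.5177, -0.1319, 0.0573]
eef_rot: [180.0, 0.0, 89.6]
ft_force: [0.9, -0.1, -1.0]
width: 0.0287
finger_force: 0.0
```

step_arm:
  deltas: [0,0,2,0,0,0,4,0,0,0,4,0,0,0,4,0,0,0,4,0,0,0,4,0,0,4,3,0,0,4,0,0,0,4,0,0,0,0,0,0,0,0,0,0]

```text
time: 16.55
tool_pos: [0.5175, -0.0168, 0.3024]
eef_rot: [180.0, 0.0, 89.8]
ft_force: [0.3, -0.6, -0.3]
width: 0.0298
finger_force: 0.0
```

Run:
```python
from h import *
w=snap('wrist','w5.png');c=snap('top','t5.png')
s=robot.read_state();print(s['tool_pos'],s['eef_rot'])
m=np.zeros((560,800,3),np.uint8); m[:300,:400]=cv2.resize(cv2.imread('pics/w5.png'),(400,300)); m[:300,400:]=cv2.resize(cv2.imread('pics/t5.png')[170:290,130:290],(400,300),interpolation=2)
cv2.imwrite('pics/m5.png',m[:300])
hsv=cv2.cvtColor(w[0],cv2.COLOR_RGB2HSV);k=((hsv[...,1]>70)&(hsv[...,2]>90)&(hsv[...,0]<30)).astype(np.uint8)
for cn in cv2.findContours(k,0,cv2.CHAIN_APPROX_NONE)[0]:
    if len(cn)>150: print(cv2.boundingRect(cn),cv2.minAreaRect(np.array([onz(w,u,v,.026)[:2] for u,v in cn[:,0]],np.float32)))
```

```text
[ 0.51759654 -0.01897761  0.30199354] [-1.79979978e+02  3.05330616e-02  8.96320322e+01]
(129, 325, 345, 12) ((0.5542052984237671, -0.27417102456092834), (0.02055463008582592, 0.5595006942749023), 89.77552795410156)
(214, 193, 131, 79) ((0.5185667872428894, -0.10752744227647781), (0.12234170734882355, 0.18951106071472168), 89.7938232421875)
```

View pics/m5.png

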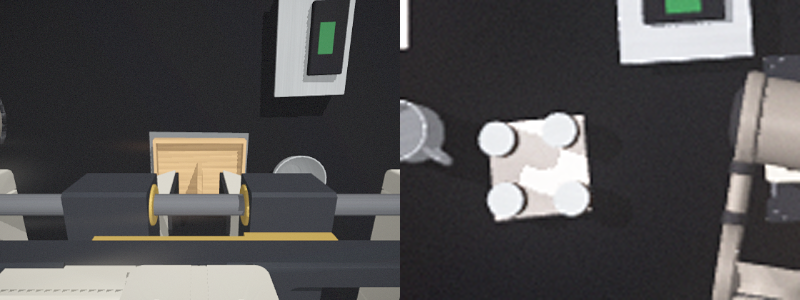

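The tray sits on the mat with mat visible around it. All four jars are at their earlier places: full-res (168.8,225.2), (194,222), (172.8,250), (198,248.8). I'm turning to yaw 0 above them.

step_arm:
  deltas: [0,3.5,0.5,-6.9,0,3.5,0.5,-6.9,0,3.5,0.5,-6.9,0,3.5,0.5,-6.9,0,3.5,0.5,-6.9,0,3.5,0.5,-6.9,0,3.5,0.5,-6.9,0,3.5,0.5,-6.9,0,3.5,0,-6.9,0,3,0,-6.9,0,2,0,-6.9,-0.5,0,0,-6.9,-0.5,0,0,-6.9,0,0,0,0,0,0,0,0]
  gripper: 0.5

```text
time: 17.9
tool_pos: [0.5087, 0.3411, 0.3413]
eef_rot: [180.0, 0.0, 0.9]
ft_force: [-0.2, -0.1, -0.4]
width: 0.0689
finger_force: 0.0
```

Run:
```python
from h import *
s=robot.read_state();print(s['tool_pos'],s['eef_rot'])
w=snap('wrist','w6.png');c=snap('top','t6.png')
m=np.zeros((420,800,3),np.uint8); m[:,:400]=cv2.imread('pics/w6.png')[:,80:480]; m[:300,400:]=cv2.resize(cv2.imread('pics/t6.png')[185:275,270:390],(400,300),interpolation=2)
cv2.imwrite('pics/m6.png',m)
g=cv2.cvtColor(w[0],cv2.COLOR_RGB2GRAY)
for n,p in dict(a=(.5499,.4025),b=(.5588,.3098),c=(.4611,.3879),d=(.463,.298)).items(): print(n,np.round(proj(w,(*p,.051)),1))
hsv=cv2.cvtColor(c[0],cv2.COLOR_RGB2HSV);k=((hsv[...,1]>70)&(hsv[...,2]>90)&(hsv[...,0]<30)).astype(np.uint8)
for cn in cv2.findContours(k,0,cv2.CHAIN_APPROX_NONE)[0]:
    b=cv2.boundingRect(cn)
    if len(cn)>60 and 280<b[0]<360: print('tray',b,cv2.minAreaRect(np.array([onz(c,u,v,.026)[:2] for u,v in cn[:,0]],np.float32)))
k=((hsv[...,2]>110)).astype(np.uint8);n,l,st,ce=cv2.connectedComponentsWithStats(k)
i=l[228,318]; cn=max(cv2.findContours((l==i).astype(np.uint8),0,cv2.CHAIN_APPROX_NONE)[0],key=len)[:,0]
print('mat',cv2.minAreaRect(np.array([onz(c,u,v,.002)[:2] for u,v in cn],np.float32)))
```

```text
[0.50866772 0.34109137 0.34130881] [1.79968160e+02 1.74183438e-02 8.60642061e-01]
a [235.8 141.4]
b [301.3 135.9]
c [246.8 202.3]
d [307.1 201.9]
tray (295, 203, 46, 54) ((0.5199345350265503, -0.13321653008460999), (0.16335289180278778, 0.1924305111169815), 88.32433319091797)
mat ((0.5178634524345398, -0.13050857186317444), (0.17927014827728271, 0.20901761949062347), 88.94215393066406)
```

View pics/m6.png

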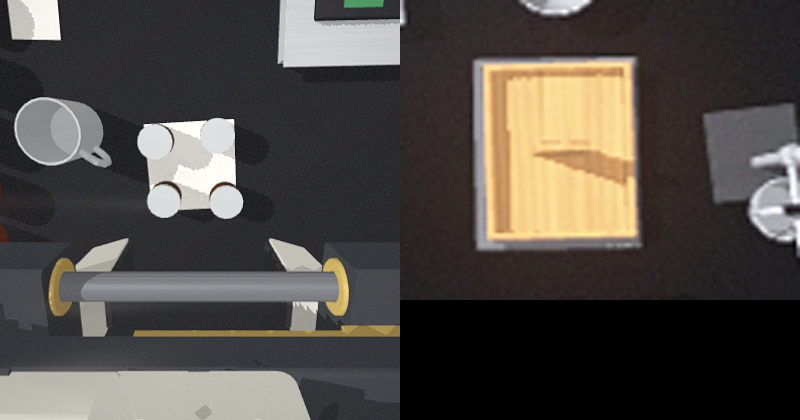

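Lids in the wrist view are near (235,142), (297,136), (244,200) and (306,201). The tray sits on the mat within about 3 mm of centre. Now I'll refine the jars.

```bash
cat > jars.py <<'E'
from h import *
def lids(w,guess):
    hsv=cv2.cvtColor(w[0],cv2.COLOR_RGB2GRAY)
    for n,(u,v) in guess.items():
        x0,y0=int(u)-28,int(v)-28
        a=cv2.resize(hsv[y0:y0+56,x0:x0+56],None,fx=6,fy=6,interpolation=cv2.INTER_CUBIC)
        ci=cv2.HoughCircles(cv2.GaussianBlur(a,(9,9),2),cv2.HOUGH_GRADIENT,1,400,param1=60,param2=10,minRadius=80,maxRadius=150)
        if ci is None: print(n,None);continue
        A,B,r=ci[0][0];p=(x0+(A+.5)/6-.5,y0+(B+.5)/6-.5);P=onz(w,*p,.051)
        print(n,np.round(p,1),'r mm',round(r/6/w[1][0]*np.linalg.norm(P-w[3])*1000,1),P.round(4))
E
python3 -c "
from jars import *
lids(snap('wrist'),dict(a=(235,142),b=(297,136),c=(244,200),d=(306,201)))"
```

```text
a [234.5 141. ] r mm 25.8 [0.5504 0.4045 0.051 ]
b [297.2 135.8] r mm 26.8 [0.5588 0.3159 0.051 ]
c [243.8 200.5] r mm 25.3 [0.4638 0.3924 0.051 ]
d [306.  201.7] r mm 25.0 [0.4633 0.2999 0.051 ]
```

step_arm:
  deltas: [-2.2,-2,-1,-0.9,-2.3,-2.1,-1,0,0,0,-4,0,0,0,-4,0,0,0,-4,0,0,0,-4,0,0,0,-4,0,0,0,-4,0,0,0,-3,0,0,0,-2,0,0,0,-0.7,0,0,0,0,0,0,0,0,0]

```text
time: 19.13
tool_pos: [0.4637, 0.3014, 0.0255]
eef_rot: [-180.0, -0.1, -0.1]
ft_force: [0.0, -0.8, 0.4]
width: 0.0689
finger_force: 0.0
```

step_arm:
  deltas: [0,0,0,0,0,0,0,0,0,0,0,0,0,0,0,0,0,0,0,0,0,0,0,0]
  gripper: -1

```text
time: 19.63
tool_pos: [0.4634, 0.3014, 0.0258]
eef_rot: [-180.0, -0.1, -0.1]
ft_force: [-0.4, -1.7, 7.0]
width: 0.0485
finger_force: 30.0
```

step_arm:
  deltas: [0,0,1,0,0,0,3,0,0,0,4,0,0,0,4,0,0,0,1.4,0,0,-2,0,0,0,-3.8,0,0,0,-3.8,0,0,0,-3.8,0,0,0,-3.8,0,0,0,-3.8,0,0,0,-3.8,0,0,0,-3.8,0,0,0,-3.8,0,0,0,-3.8,0,0,0,-3.8,0,0,0,-3.8,0,0,0,-3,0,0,0,0,0,0]

```text
time: 21.22
tool_pos: [0.4629, -0.1718, 0.1592]
eef_rot: [179.9, -0.1, -0.4]
ft_force: [-1.0, -0.2, -0.7]
width: 0.0483
finger_force: 30.0
```

step_arm:
  deltas: [0,-0.2,-3,0,0,0,-4,0,0,0,-3,0,0,0,-1.5,0,0,0,-0.6,0,0,0,-0.2,0,0,0,-0.2,0,0,0,0,0,0,0,0,0]

```text
time: 21.97
tool_pos: [0.4636, -0.169, 0.0348]
eef_rot: [179.9, -0.1, -0.1]
ft_force: [0.3, -0.6, -1.6]
width: 0.0486
finger_force: 30.0
```

step_arm:
  deltas: [0,-0.4,0,0,0,0,-0.1,0,0,0,-0.1,0,0,0,0,0,0,0,0,0]

```text
time: 22.38
tool_pos: [0.4637, -0.1738, 0.0337]
eef_rot: [179.9, -0.2, -0.2]
ft_force: [-3.0, -0.3, 13.8]
width: 0.0483
finger_force: 30.0
```

step_arm:
  deltas: [0,0,0.1,0,0,0,0,0,0,0,0,0,0,0,0,0]
  gripper: 0.35

```text
time: 22.72
tool_pos: [0.4628, -0.1728, 0.0326]
eef_rot: [180.0, 0.0, -0.2]
ft_force: [0.3, -0.2, -0.3]
width: 0.0615
finger_force: 0.0
```

step_arm:
  deltas: [0,0,1.5,0,0,0,3,0,0,0,4,0,0,0,4,0,0,0,4,0,0.5,3.9,0,0,0.5,3.9,0,0,0.5,3.9,1,0,0.5,3.9,1,0,0.5,3.9,1,0,0.5,3.9,1,0,0.5,3.9,1,0,0.5,3.9,1,0,0.5,3.9,1,0,0.5,3.9,1,0,0,3.9,1,0,0,3.9,1,0,0,0,0,0,0,0,0,0]

```text
time: 24.3
tool_pos: [0.5123, 0.2973, 0.2972]
eef_rot: [180.0, 0.0, 0.1]
ft_force: [-0.8, 0.2, -0.2]
width: 0.0621
finger_force: 0.0
```

```bash
cat > look.py <<'E'
from jars import *
import sys
s=robot.read_state();print(s['tool_pos'],s['eef_rot'])
w=snap('wrist','w.png');g0=dict(a=(.5504,.4045),b=(.5588,.3159),c=(.4638,.3924))
lids(w,{k:proj(w,(*g0[k],.051)) for k in sys.argv[1]})
c=snap('top','t.png');f=c[0]  # jars in tray: bright low-saturation blobs inside tray
for x,y,R0 in((.5,.35,.13),(.519,-.132,.09)):
    u,v=map(int,proj(c,(x,y,.05)))
    r=int(R0*275);a=f[v-r:v+r,u-r:u+r];h=cv2.cvtColor(a,cv2.COLOR_RGB2HSV);k=((h[...,1]<45)&(h[...,2]>150)).astype(np.uint8)
    n,l,st,ce=cv2.connectedComponentsWithStats(k)
    print([(st[i][4],onz(c,ce[i][0]+u-r,ce[i][1]+v-r,.055)[:2].round(3)) for i in range(1,n) if 60<st[i][4]<400])
E
python3 look.py abc
```

```text
[0.51232011 0.2972564  0.29716464] [1.79984145e+02 1.53586840e-02 6.37829569e-02]
a [197.7 146.2] r mm 28.1 [0.551  0.4018 0.051 ]
b [264.2 137.8] r mm 24.0 [0.5616 0.316  0.051 ]
c [208.7 211. ] r mm 25.4 [0.4643 0.3924 0.051 ]
[(np.int32(157), array([0.587, 0.371])), (np.int32(91), array([0.468, 0.283])), (np.int32(81), array([0.417, 0.457])), (np.int32(97), array([0.404, 0.293]))]
[(np.int32(94), array([ 0.522, -0.046])), (np.int32(158), array([ 0.462, -0.175]))]
```

step_arm:
  deltas: [2.4,0.9,-1,0,2.4,0.9,-1,0,0,0,-4,0,0,0,-4,0,0,0,-4,0,0,0,-4,0,0,0,-4,0,0,0,-3,0,0,0,-1.5,0,0,0,-0.7,0,0,0,0,0,0,0,0,0]
  gripper: 0.5

```text
time: 25.4
tool_pos: [0.5616, 0.3125, 0.0265]
eef_rot: [-180.0, -0.1, -0.2]
ft_force: [0.0, 0.3, -0.6]
width: 0.0691
finger_force: 0.0
```

step_arm:
  deltas: [0,0,0,0,0,0,0,0,0,0,0,0,0,0,0,0,0,0,0,0,0,0,0,0]
  gripper: -1

```text
time: 25.9
tool_pos: [0.5614, 0.3136, 0.0269]
eef_rot: [-180.0, -0.1, -0.1]
ft_force: [-0.5, -0.5, 5.7]
width: 0.0478
finger_force: 30.0
```

step_arm:
  deltas: [0,0,1,0,0,0,3,0,0,0,4,0,0,0,4,0,0,0,1.4,0,0.1,-2,0,0,0.1,-3.8,0,0,0.1,-3.8,0,0,0.1,-3.8,0,0,0.1,-3.8,0,0,0.1,-3.8,0,0,0.1,-3.8,0,0,0.1,-3.8,0,0,0.1,-3.8,0,0,0.1,-3.8,0,0,0.1,-3.8,0,0,0,-3.8,0,0,0,-3.8,0,0,0,0,0,0,0,0,0,0]

```text
time: 27.57
tool_pos: [0.5712, -0.1647, 0.1595]
eef_rot: [-180.0, 0.0, -0.4]
ft_force: [0.8, -0.0, -1.7]
width: 0.0477
finger_force: 30.0
```

step_arm:
  deltas: [0.4,-0.9,-3,0,0,0,-4,0,0,0,-3,0,0,0,-1.4,0,0,0,-0.6,0,0,0,-0.2,0,0,0,0,0,0,0,0,0]

```text
time: 28.23
tool_pos: [0.5768, -0.1716, 0.0392]
eef_rot: [179.9, -0.1, -0.1]
ft_force: [-0.3, -0.4, -1.3]
width: 0.0479
finger_force: 30.0
```

step_arm:
  deltas: [-0.1,-0.3,-0.2,0,0,0,-0.15,0,0,0,-0.1,0,0,0,0,0,0,0,0,0]

```text
time: 28.65
tool_pos: [0.5754, -0.1755, 0.0349]
eef_rot: [179.9, -0.1, -0.2]
ft_force: [-0.5, -0.8, 7.1]
width: 0.0476
finger_force: 30.0
```

step_arm:
  deltas: [0,0,0.05,0,0,0,0,0,0,0,0,0,0,0,0,0]
  gripper: 0.35

```text
time: 28.98
tool_pos: [0.5747, -0.1747, 0.0336]
eef_rot: [180.0, 0.0, -0.2]
ft_force: [1.1, -0.1, 0.1]
width: 0.0613
finger_force: 0.0
```

step_arm:
  deltas: [0,0,1.5,0,0,0,3,0,0,0,4,0,0,0,4,0,0,0,4,0,-0.5,3.8,0.5,7,-0.5,3.8,1,7,-0.5,3.8,1,7,-0.5,3.8,1,7,-0.5,3.8,1,7,-0.5,3.8,1,7,-0.5,3.8,1,7,-0.5,3.8,1,7,-0.5,3.8,1,7,-0.5,3.8,1,7,-0.5,3.8,1,7,-0.5,3.8,0,7,0,3.8,0,6,0,3,0,0,0,0,0,0]

```text
time: 30.65
tool_pos: [0.5133, 0.3546, 0.3024]
eef_rot: [-179.9, -0.1, 90.2]
ft_force: [0.0, 0.1, -1.6]
width: 0.0619
finger_force: 0.0
```

```bash
python3 look.py ac
```

```text
[0.51331441 0.35462613 0.30243649] [-1.79919828e+02 -9.34328085e-02  9.01802125e+01]
a [306. 136.] r mm 25.0 [0.5491 0.4066 0.051 ]
c [239.7 145. ] r mm 26.5 [0.463  0.3949 0.051 ]
[(np.int32(126), array([0.589, 0.458])), (np.int32(190), array([0.484, 0.42 ])), (np.int32(132), array([0.413, 0.363]))]
[(np.int32(92), array([ 0.521, -0.046])), (np.int32(157), array([ 0.573, -0.176])), (np.int32(158), array([ 0.462, -0.175]))]
```

step_arm:
  deltas: [1.8,2.5,-1,0,1.8,2.5,-1,0,0,0,-4,0,0,0,-4,0,0,0,-4,0,0,0,-4,0,0,0,-4,0,0,0,-3,0,0,0,-2,0,0,0,-0.6,0,0,0,0,0,0,0,0,0]
  gripper: 0.5

```text
time: 31.75
tool_pos: [0.5519, 0.3988, 0.029]
eef_rot: [179.9, -0.0, 89.8]
ft_force: [-0.3, 0.4, 0.8]
width: 0.069
finger_force: 0.0
```

step_arm:
  deltas: [0,0,0,0,0,0,0,0,0,0,0,0,0,0,0,0,0,0,0,0,0,0,0,0]
  gripper: -1

```text
time: 32.25
tool_pos: [0.5509, 0.4001, 0.0298]
eef_rot: [179.9, -0.1, 89.9]
ft_force: [-3.2, 0.7, 8.3]
width: 0.0332
finger_force: 4.0
```

step_arm:
  deltas: [0,0,1,0,0,0,3,0,0,0,4,0,0,0,4,0,0,-2,1.4,-5,0.2,-3.8,0,-7,0.2,-3.8,0,-7,0.2,-3.8,0,-7,0.2,-3.8,0,-7,0.2,-3.8,0,-7,0.2,-3.8,0,-7,0.2,-3.8,0,-7,0.2,-3.8,0,-7,0.2,-3.8,0,-7,0.2,-3.8,0,-7,0.2,-3.8,0,-7,0.2,-3.8,0,-7,0.2,0,0,-1,0,0,0,0,0,0,0,0]

```text
time: 33.92
tool_pos: [0.5768, -0.0765, 0.1621]
eef_rot: [-180.0, -0.0, -0.1]
ft_force: [0.4, 0.5, 0.4]
width: 0.0004
finger_force: 0.0
```

The gripper closed empty and the jar slipped. I'm looking again.

Run:
```python
from h import *
c=snap('top','t7.png');d=snap('side','s7.png')
m=np.zeros((400,800,3),np.uint8); m[:400,:400]=cv2.resize(cv2.imread('pics/t7.png')[190:290,120:220],(400,400),interpolation=2); m[:,400:]=cv2.resize(cv2.imread('pics/s7.png')[270:390,130:290],(400,300),interpolation=2)[:300].copy() if 0 else np.vstack([cv2.resize(cv2.imread('pics/s7.png')[270:390,130:290],(400,300),interpolation=2),np.zeros((100,400,3),np.uint8)])
cv2.imwrite('pics/m7.png',m)
```

```text
(no output)
```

View pics/m7.png

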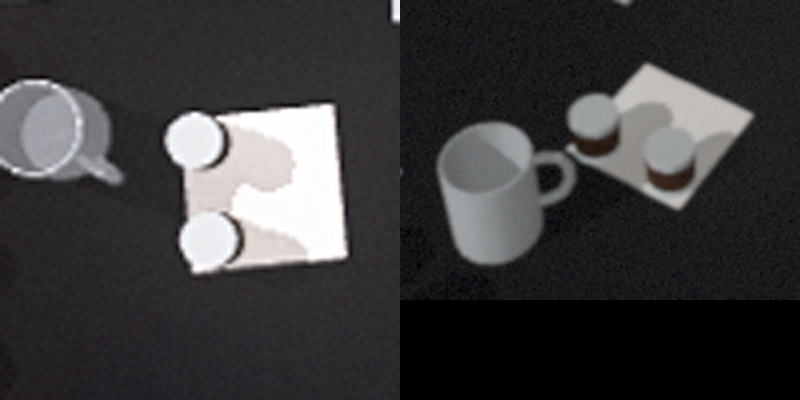

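Jar a still stands upright near its old spot, top-view crop (194,139), and jar c is unmoved. I'll go back for a closer look.

step_arm:
  deltas: [0,0,4,0,-0.5,3.8,1,7,-0.5,3.8,1,7,-0.5,3.8,1,7,-0.5,3.8,1,7,-0.5,3.8,1,7,-0.5,3.8,1,7,-0.5,3.8,1,7,-0.5,3.8,1,7,-0.5,3.8,1,7,-0.5,3.8,1,7,-0.5,3.8,0,7,-0.5,3.8,0,7,0,0,0,6,0,0,0,0,0,0,0,0]
  gripper: 0.5

```text
time: 35.35
tool_pos: [0.5157, 0.3802, 0.3015]
eef_rot: [-180.0, 0.0, 89.8]
ft_force: [0.7, 0.0, 0.9]
width: 0.0686
finger_force: 0.0
```

```bash
python3 look.py ac
python3 - <<'E'
from h import *
w=snap('wrist','w8.png');cv2.imwrite('pics/w8b.png',cv2.imread('pics/w8.png')[60:280,120:440])
c=snap('top');g=cv2.cvtColor(c[0],cv2.COLOR_RGB2GRAY)
E
```

```text
[0.51567301 0.38024388 0.30152576] [-1.79991406e+02  3.41341069e-02  8.98447239e+01]
a [304.5 155.5] r mm 24.9 [0.5505 0.4065 0.051 ]
c [237.3 164.3] r mm 25.1 [0.462  0.3952 0.051 ]
[(np.int32(145), array([0.491, 0.444])), (np.int32(141), array([0.416, 0.395]))]
[(np.int32(96), array([ 0.521, -0.046])), (np.int32(157), array([ 0.573, -0.176])), (np.int32(158), array([ 0.462, -0.175]))]
```

View pics/w8b.png

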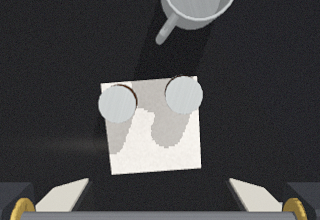

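Jar a is at (.5505,.4065) and upright, jar c at (.462,.395). The earlier grip was too high and off in y. I'll go deeper and check the pose before closing.

step_arm:
  deltas: [1.7,1.3,-1,0,1.8,1.4,-1,0,0,0,-4,0,0,0,-4,0,0,0,-4,0,0,0,-4,0,0,0,-4,0,0,0,-3,0,0,0,-2,0,0,0,-0.5,0,0,0,0,0,0,0,0,0]

```text
time: 36.55
tool_pos: [0.5529, 0.4062, 0.0282]
eef_rot: [179.9, -0.1, 89.8]
ft_force: [-0.4, -0.2, -0.1]
width: 0.0688
finger_force: 0.0
```

step_arm:
  deltas: [-0.2,0,-0.4,0,0,0,-0.1,0,0,0,0,0,0,0,0,0]

```text
time: 36.88
tool_pos: [0.55, 0.4065, 0.0225]
eef_rot: [179.9, -0.0, 89.9]
ft_force: [0.8, 0.1, -0.2]
width: 0.0689
finger_force: 0.0
```

step_arm:
  deltas: [0,0,0,0,0,0,0,0,0,0,0,0,0,0,0,0,0,0,0,0,0,0,0,0]
  gripper: -1

```text
time: 37.38
tool_pos: [0.5498, 0.4063, 0.0217]
eef_rot: [180.0, -0.0, 89.9]
ft_force: [-0.3, 0.6, 1.4]
width: 0.0486
finger_force: 30.0
```

step_arm:
  deltas: [0,0,1,0,0,0,3,0,0,0,4,0,0,0,4,0,0,-2,1.8,-5,0.2,-3.8,0,-7,0.2,-3.8,0,-7,0.2,-3.8,0,-7,0.2,-3.8,0,-7,0.2,-3.8,0,-7,0.2,-3.8,0,-7,0.2,-3.8,0,-7,0.2,-3.8,0,-7,0.2,-3.8,0,-7,0.2,-3.8,0,-7,0.2,-3.8,0,-7,0.2,-3.8,0,-7,0.1,-1.5,0,-1,0,0,0,0,0,0,0,0]

```text
time: 39.05
tool_pos: [0.5746, -0.0852, 0.1598]
eef_rot: [-180.0, 0.0, -0.2]
ft_force: [0.6, 0.2, -0.7]
width: 0.0487
finger_force: 30.0
```

step_arm:
  deltas: [0,-0.3,-3,0,0,0,-4,0,0,0,-3,0,0,0,-1.7,0,0,0,-0.7,0,0,0,-0.2,0,0,0,0,0,0,0,0,0]

```text
time: 39.72
tool_pos: [0.5759, -0.0874, 0.0352]
eef_rot: [180.0, -0.2, -0.1]
ft_force: [0.6, -0.1, -0.6]
width: 0.0487
finger_force: 30.0
```

step_arm:
  deltas: [0,0,-0.2,0,0,0,-0.15,0,0,0,-0.1,0,0,0,0,0,0,0,0,0]

```text
time: 40.13
tool_pos: [0.5752, -0.0879, 0.0297]
eef_rot: [180.0, -0.1, -0.2]
ft_force: [-0.1, 0.8, 2.1]
width: 0.0488
finger_force: 30.0
```

step_arm:
  deltas: [0,0,0,0,0,0,0,0,0,0,0,0,0,0,0,0]
  gripper: 0.35

```text
time: 40.47
tool_pos: [0.5747, -0.0878, 0.029]
eef_rot: [180.0, 0.0, -0.2]
ft_force: [0.2, 0.4, 1.0]
width: 0.0617
finger_force: 0.0
```

step_arm:
  deltas: [0,0,1.5,0,0,0,3,0,0,0,4,0,0,0,4,0,0,0,4,0,-0.8,3.7,1,7,-0.8,3.7,1,7,-0.8,3.7,1,7,-0.8,3.7,1,7,-0.8,3.7,1,7,-0.8,3.7,1,7,-0.8,3.7,1,7,-0.8,3.7,1,7,-0.8,3.7,1,7,-0.8,3.7,1,7,-0.8,3.7,0,7,-0.8,3.7,0,7,0,2,0,6,0,0,0,0,0,0,0,0]

```text
time: 42.13
tool_pos: [0.4783, 0.3769, 0.2934]
eef_rot: [-180.0, 0.1, 89.9]
ft_force: [0.3, -1.1, -0.6]
width: 0.0619
finger_force: 0.0
```

```bash
python3 look.py c
```

```text
[0.47826156 0.37693494 0.29342572] [-1.79958026e+02  5.56180987e-02  8.98845168e+01]
c [265.3 163.2] r mm 25.2 [0.4618 0.3943 0.051 ]
[(np.int32(152), array([0.44 , 0.439]))]
[(np.int32(92), array([ 0.522, -0.046])), (np.int32(157), array([ 0.574, -0.089])), (np.int32(157), array([ 0.573, -0.176])), (np.int32(158), array([ 0.462, -0.175]))]
```

step_arm:
  deltas: [-0.8,0.9,-1,0,-0.8,0.9,-1,0,0,0,-4,0,0,0,-4,0,0,0,-4,0,0,0,-4,0,0,0,-4,0,0,0,-3,0,0,0,-1.6,0,0,0,-0.4,0,0,0,0,0,0,0,0,0]
  gripper: 0.5

```text
time: 43.23
tool_pos: [0.464, 0.394, 0.0255]
eef_rot: [179.9, -0.1, 89.8]
ft_force: [-1.1, 0.3, 0.8]
width: 0.0688
finger_force: 0.0
```

step_arm:
  deltas: [-0.2,0,-0.3,0,0,0,0,0,0,0,0,0]

```text
time: 43.48
tool_pos: [0.4611, 0.3945, 0.0222]
eef_rot: [179.9, -0.1, 89.9]
ft_force: [-0.2, -0.1, 0.8]
width: 0.0688
finger_force: 0.0
```

step_arm:
  deltas: [0,0,0,0,0,0,0,0,0,0,0,0,0,0,0,0,0,0,0,0,0,0,0,0]
  gripper: -1

```text
time: 43.98
tool_pos: [0.4609, 0.3944, 0.0213]
eef_rot: [180.0, -0.0, 89.9]
ft_force: [-0.0, -0.2, 1.6]
width: 0.0491
finger_force: 30.0
```

step_arm:
  deltas: [0,0,1,0,0,0,3,0,0,0,4,0,0,0,4,0,0,-2,1.8,-5,0,-3.8,0,-7,0,-3.8,0,-7,0,-3.8,0,-7,0,-3.8,0,-7,0,-3.8,0,-7,0,-3.8,0,-7,0,-3.8,0,-7,0,-3.8,0,-7,0,-3.8,0,-7,0,-3.8,0,-7,0,-3.8,0,-7,0,-3.8,0,-7,0,-0.6,0,-1,0,0,0,0,0,0,0,0]

```text
time: 45.65
tool_pos: [0.4605, -0.0874, 0.1593]
eef_rot: [-180.0, 0.0, -0.1]
ft_force: [0.3, 0.1, -1.4]
width: 0.0489
finger_force: 30.0
```

step_arm:
  deltas: [0.2,-0.1,-3,0,0,0,-4,0,0,0,-3,0,0,0,-1.7,0,0,0,-0.7,0,0,0,-0.2,0,0,0,0,0,0,0,0,0]

```text
time: 46.32
tool_pos: [0.4638, -0.0884, 0.0344]
eef_rot: [180.0, -0.1, -0.1]
ft_force: [-0.6, 0.0, -1.7]
width: 0.0491
finger_force: 30.0
```

step_arm:
  deltas: [0,0,-0.2,0,0,0,-0.15,0,0,0,-0.05,0,0,0,0,0,0,0,0,0]

```text
time: 46.73
tool_pos: [0.4629, -0.0889, 0.0293]
eef_rot: [180.0, -0.0, -0.2]
ft_force: [-0.2, -0.6, -1.5]
width: 0.049
finger_force: 30.0
```

step_arm:
  deltas: [0,0,-0.08,0,0,0,0,0]

```text
time: 46.9
tool_pos: [0.4629, -0.0889, 0.0293]
eef_rot: [180.0, -0.0, -0.2]
ft_force: [-2.4, 0.8, 8.2]
width: 0.0488
finger_force: 30.0
```

step_arm:
  deltas: [0,0,0,0,0,0,0,0,0,0,0,0,0,0,0,0]
  gripper: 0.35

```text
time: 47.23
tool_pos: [0.4628, -0.0888, 0.0283]
eef_rot: [180.0, -0.0, -0.2]
ft_force: [0.1, 0.2, -0.5]
width: 0.0615
finger_force: 0.0
```

step_arm:
  deltas: [0,0,1.5,0,0,0,3,0,0,0,4,0,0,0,4,0,0,0,4,0,0,4,1,0,0,4,1,0,0,4,1,0,0,4,1,0,0,4,1,0,0,4,1,0,0,0,0,0]

```text
time: 48.23
tool_pos: [0.4628, 0.1575, 0.2551]
eef_rot: [-179.8, -0.2, 0.2]
ft_force: [-0.6, -0.3, -0.2]
width: 0.0625
finger_force: 0.0
```

```bash
python3 - <<'E'
from h import *
c=snap('top','t9.png');d=snap('side','s9.png')
m=np.zeros((400,800,3),np.uint8); m[:400,:400]=cv2.resize(cv2.imread('pics/t9.png')[150:310,260:420],(400,400),interpolation=2); m[:,400:]=cv2.resize(cv2.imread('pics/s9.png')[110:270,250:410],(400,400),interpolation=2)
cv2.imwrite('pics/m9.png',m)
E
python3 look.py c | tail -1
```

```text
[(np.int32(95), array([ 0.522, -0.046])), (np.int32(158), array([ 0.574, -0.089])), (np.int32(157), array([ 0.573, -0.176])), (np.int32(158), array([ 0.462, -0.175])), (np.int32(159), array([ 0.463, -0.089]))]
```

View pics/m9.png

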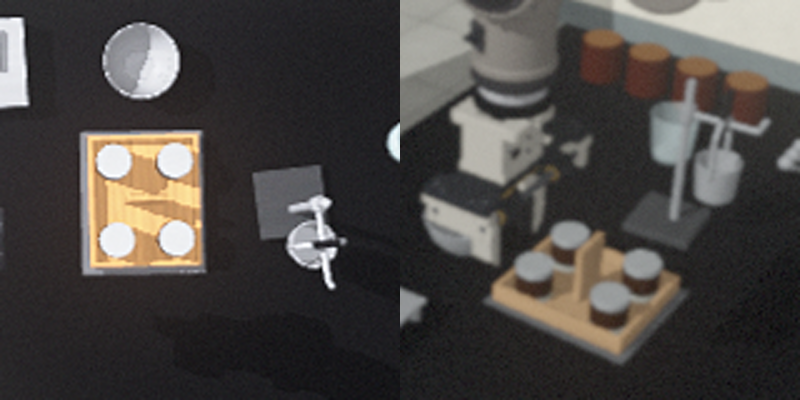

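The four jars stand upright in the tray on the mat, the pail hangs on the hook, and the bystanders are unmoved. Handing in.

```bash
python3 -c "
from plant import robot
print(robot.hand_in())"
```

```text
the job is handed in; nothing more can be done
None
```

The job is handed in: the pail hangs on the hook after a confirming tug of about 7–8 N, the tray sits within about 3 mm of the mat's centre, and all four jars stand upright in it; one jar slipped at its first grasp but stayed standing and was regripped, and the jug, bowl and glass were not touched.

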